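Index the inspection loupe three clicks onto the turned spindle and hold it

ROBOT

A 7-joint arm with a two-finger parallel gripper is mounted at the origin on the work surface. World frame = base frame: x ahead of the robot, y to its left, z up, the work surface at z = 0. Lengths are in m, angles in rad, forces in N, time in s.
With the tool pointing down it reaches from about 0.425 to 0.875 m from the base axis. Payload 4.7 kg.
Tool frame: the origin (TCP) lies midway between the tips of the shut fingers; the grasp point (between the pads) lies 19 mm behind it; z points along the fingers, y is the direction in which the jaws open and shut (so a half turn about z gives the same grasp; the last joint's range is limited). The gripper opens to 85 mm and grips with 20 to 120 N. Pads are 22 mm wide; open, the fingers measure 114 mm over their backs; the gripper's body (76 mm by 85 mm) begins 54 mm behind the grasp point. The pads swing forward as they close: fully open they stand 13 mm farther back than shut.
Start: joints at [-1.198, 0.321, -0.07, 1.45, 0.023, 1.371, -0.057], TCP at [0.228, 0.609, 0.207] pointing down, gripper open.
Joint ranges: [-2.86, 2.86], [-0.3, 2.09], [-1.38, 1.24], [0.06, 2.45], [-1.56, 4.7], [0.09, 2.05], [-2.69, 2.69]. Speed limits (rad/s): [2.57, 2.57, 3.14, 3.14, 3.14, 3.14, 3.14].

INTERFACE

Orientations are given as a unit quaternion [w, x, y, z].
In Python, from rig import arm, viewer, close_job gives the robot as it stands.
- The arm moves only by the tool servo_tool, never from a script. Its argument "series" is text: rows parted by semicolons, each of 7 numbers parted by spaces: the opening, from -1 (shut) to 1 (fully open), so that 0 is half open, then the shift along the tool's x, y, z in mm, then the turn, a rotation vector about the tool's x, y, z in degrees. In form: fingers tx ty tz wx wy wz; .... A call has 1 to 10 rows; each row is the pose to reach, as a shift and turn from the pose commanded when the call began, along the tool's axes at that moment; what a row does not reach only later rows make up. A row lasts 1/12 s, in which the tool goes at most 41.7 mm and 7.16 degrees, less where a joint would pass 70% of its speed; a pose out of reach is approached as far as the arm can. A call with a gripper value outside its range is refused whole. The fingers move at their own pace and stop on an object; "grip_force" is the grip in N (left out, the last holds). Time passes only in rows, so rows that repeat a pose let the fingers close. It gives the time, the measured TCP pose, the force and the opening at its end, in the units of the state.
- arm.state(): the state, without advancing time (a new reading comes with each control period).
- viewer.read_camera(name): name is "side" or "top" or "wrist"; returns a dict with "frame" (480x640x3 uint8, blue, green, red), "intrinsics" (3x3 intrinsics, pixels), "k1" (the pictures are not rectified: a ray, as slopes to the right and down, at radius r is drawn at 1 + k1 r^2 times it, then the intrinsics apply), "extrinsics" (4x4, takes a point from world to camera coordinates). Camera axes: x right, y up, looking along -z (the intrinsics and any distortion apply to the point x, -y, -z); pixel columns grow to the right and rows downward; lengths in m; the calibration is good to about 2 mm. A picture is of the moment at which its call begins. There is no depth.
- close_job(): hands the job in, once; it reports no verdict.
The state is a dict: "time_s": time; "joints": joint angles; "joint_velocities": joint speeds; "tau": joint torques, N m; "ee_pos": TCP position; "tcp_rot": TCP orientation; "wrist_force": force on the tool from outside, world axes, zero at the start; "wrist_torque": the same for the moment, N m; "width": finger opening in m.
Only numpy, scipy, OpenCV 4.12 (cv2) and the standard library are available. Lean on these libraries where they do the work, as an engineer would, in place of code of your own. Each camera call takes 0.05 s, during which the arm holds its last target.

TASK

One nest of the indexing fixture holds a bare aluminium flanged spindle, the other a red plug. Grip the black knob bar and turn it towards the spindle, one click at a time with a pause of about half a second in each stop, to the third click, where the loupe stands over the spindle; do not turn it the other way or past the third stop, and leave both parts seated in their nests. Finish while still gripping the bar, holding the knob still in the third stop.

Things in the scene. Friction and masses are not known exactly. Their poses are not given: they have to be found in the camera images.
- indexer: The fixture, fixed to the table: a dark round steel plate 250 mm across and 12 mm thick with a column in its middle. Origin: under the plate's centre, on the knob's axis, at table height; z up. Its x axis points to the home mark (white dot), y to the left of that. Brass dots 60 mm from the axis, 24 degrees apart, mark the stops on both sides of home.
- nest_left (a point): Centre of the mouth of the fixture's +y nest, a brass bush 30 mm across whose rim is 34 mm above the table, 95 mm from the axis at the third stop left of home (+72 degrees).
- nest_right (a point): The same for the -y nest, at the third stop right of home (-72 degrees).
- knob (a joint): Angle of the knob (rad): 0 at home, where it starts; positive counter-clockwise seen from above, that is towards the fixture's +y nest. It clicks into a stop every 24 degrees (0.4189 rad), four stops on either side. A click takes about 0.15 N m at most; let go between two stops, the knob snaps into the nearer one, and it stays in a stop by itself.
- handle: The knob's black grip: a round skirt 44 mm in diameter and 10 mm high carrying an upright bar 44 mm long (along its x axis), 12 mm thick (along y) and 36 mm high, with a white line on top near its +x end, which points along the loupe arm. Origin: on the axis, at the skirt's underside, 65 mm above the table; the bar spans 75 to 111 mm above the table.
- grip (a point): Grip point: on the knob's axis within the bar, 97 mm above the table. Gripper fingers reaching 19 mm below it stay clear of the skirt.
- loupe (a point): Centre of the loupe, a black ring 48 mm in diameter with a clear glass, on a blue arm that turns with the knob, 95 mm from the axis along the bar's +x direction, 60 mm above the table (arm and ring lie between 55 and 65 mm). It passes above the parts in the nests without touching.
- spindle: Bare aluminium turned part, stem down in one of the two nests: flange 36 mm in diameter, its top 42 mm above the table. Origin: the stem's lower end, on its axis, 14 mm above the table. Other spindles like it stand in a wooden rack beyond the fixture and play no part.
- plug: Red plastic plug with a domed head 32 mm in diameter, top 48 mm above the table, stem down in the other nest. Origin: the stem's lower end, 14 mm above the table.
Not all that is in view belongs to the job. What is shaped like the spindle but blue or pink is not meant.

How it is judged:
By the outcome, as a careful person would: the job done as asked, in the order asked, and still so for the second after the job is handed in, while the arm keeps its last pose, push and grip.
It also fails if it takes over 32 s, if anything falls off the work surface, if the arm or the gripper's body presses on something with over 40 N, if the wrist force passes 120 N, or if a joint passes its speed limit or range.

## Working session

There is one attempt and no reset: what is moved stays moved. The work goes in short steps, Python scripts to look and compute and a tool call to move; the robot and the scene stay as the last step left them, time stands still between calls to the robot, and variables do not carry over. Pictures are saved under pics/ and viewed, and the job is handed in when it is done.

Besides the shell and the picture viewer there is one more tool, called after "Call:" as name(argument=value, ...) on one line, values as JSON. servo_tool: Moves the arm, as the interface text tells. Its arguments: {"type":"object","properties":{"series":{"type":"string"},"grip_force":{"type":"number"}},"required":["series"]}

```bash
mkdir -p pics
cat > h.py <<'E'
import numpy as np, cv2, json
from rig import arm, viewer, close_job
def snap(name, tag):
    r=viewer.read_camera(name); cv2.imwrite(f'pics/{tag}.png', r['frame'])
    np.savez(f'pics/{tag}.npz', K=r['intrinsics'],k1=r['k1'],E=r['extrinsics'],f=r['frame']); return r
def ray(tag,u,v):
    d=np.load(f'pics/{tag}.npz'); K=d['K'];E=d['E'];k1=float(d['k1'])
    p=cv2.undistortPoints(np.array([[[u,v]]],float),K,np.array([k1,0,0,0,0.]))[0,0]
    c=np.array([p[0],-p[1],-1.]); R=E[:3,:3]; o=-R.T@E[:3,3]; w=R.T@c
    return o,w/np.linalg.norm(w)
def onz(tag,u,v,z):
    o,w=ray(tag,u,v); return o+w*(z-o[2])/w[2]
def tri(*obs):
    A=np.zeros((3,3));b=np.zeros(3);rs=[ray(*q) for q in obs]
    for o,w in rs:
        P=np.eye(3)-np.outer(w,w);A+=P;b+=P@o
    x=np.linalg.solve(A,b); return x,[float(np.linalg.norm(np.cross(x-o,w))) for o,w in rs]
def proj(tag,X):
    d=np.load(f'pics/{tag}.npz'); K=d['K'];E=d['E'];k1=float(d['k1'])
    c=E[:3,:3]@np.array(X)+E[:3,3]; s=np.array([c[0],-c[1]])/-c[2]; s=s*(1+k1*(s@s)); return K[0,0]*s[0]+K[0,2],K[1,1]*s[1]+K[1,2]
def crop(tag,u0,v0,w,h,s,out):
    f=cv2.imread(f'pics/{tag}.png')[v0:v0+h,u0:u0+w]; cv2.imwrite(f'pics/{out}.png',cv2.resize(f,None,fx=s,fy=s,interpolation=cv2.INTER_CUBIC))
E
python3 - <<'E'
from h import *
print(arm.state())
for n in ['side','top','wrist']: r=snap(n,n+'0'); print(n,r['k1'],r['intrinsics'][0],np.round(r['extrinsics'],3).tolist())
E
```

```text
{'time_s': 0.0, 'joints': array([-1.19786438,  0.32181569, -0.07007977,  1.45168427,  0.02255369,
        1.37077441, -0.05691919]), 'joint_velocities': array([ 0.00016806, -0.00017255,  0.00025943,  0.00123384, -0.00018628,
        0.0021688 , -0.00155806]), 'tau': array([-7.10774748e-04, -4.93566155e+01, -3.82341407e-01, -3.14341736e+01,
        1.29746893e-02,  1.12216239e-02,  9.35020125e-06]), 'ee_pos': array([0.22809786, 0.60804204, 0.20542356]), 'tcp_rot': array([-1.42443505e-04,  1.78456038e-01,  9.83947430e-01, -9.37025574e-04]), 'wrist_force': array([-0.28986127,  0.18620969, -0.43283515]), 'wrist_torque': array([ 0.0062703 , -0.01882178, -0.01382843]), 'width': 0.08538996985035649}
side -0.051078562728872644 [534.44189104   0.         318.88117617] [[0.817, -0.576, -0.018, -0.447], [0.454, 0.624, 0.636, -0.353], [-0.355, -0.528, 0.771, -0.665], [0.0, 0.0, 0.0, 1.0]]
top -0.11884991969421685 [599.72307817   0.         320.23684338] [[-0.117, -0.993, 0.005, 0.113], [0.973, -0.114, 0.203, -0.612], [-0.201, 0.029, 0.979, -0.71], [0.0, 0.0, 0.0, 1.0]]
wrist 0.00042699586778325113 [370.69172679   0.         316.01162152] [[0.352, 0.936, -0.002, -0.648], [-0.901, 0.338, -0.273, 0.035], [-0.255, 0.098, 0.962, -0.381], [0.0, 0.0, 0.0, 1.0]]
```

View pics/side0.png

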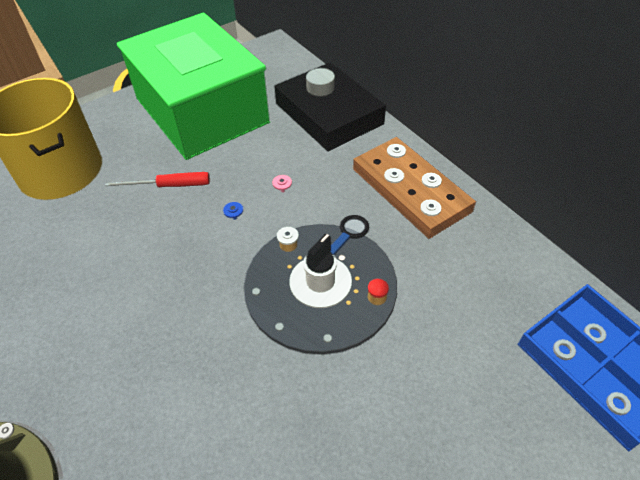

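View pics/top0.png

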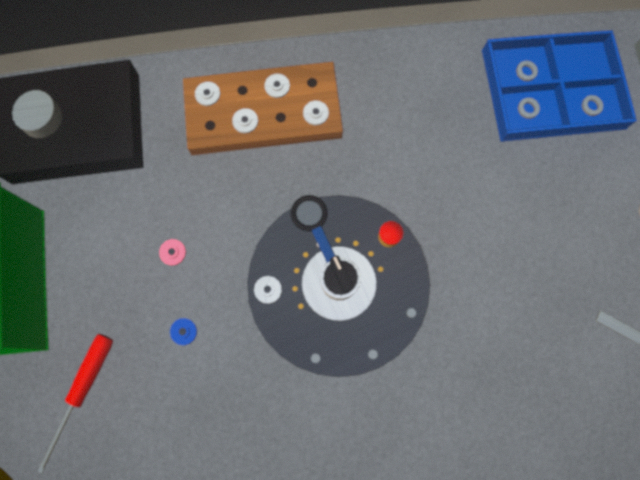

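View pics/wrist0.png

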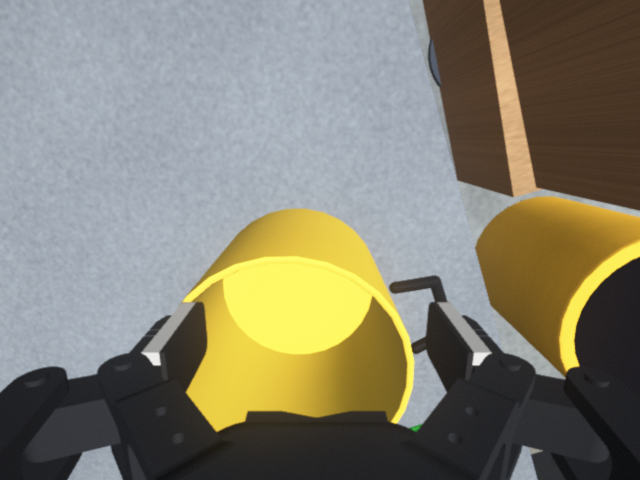

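Run:
```python
from h import *
crop('top0',240,180,200,150,4,'topc'); crop('side0',240,200,170,130,4.6,'sidec')
```

```text
(no output)
```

View pics/topc.png

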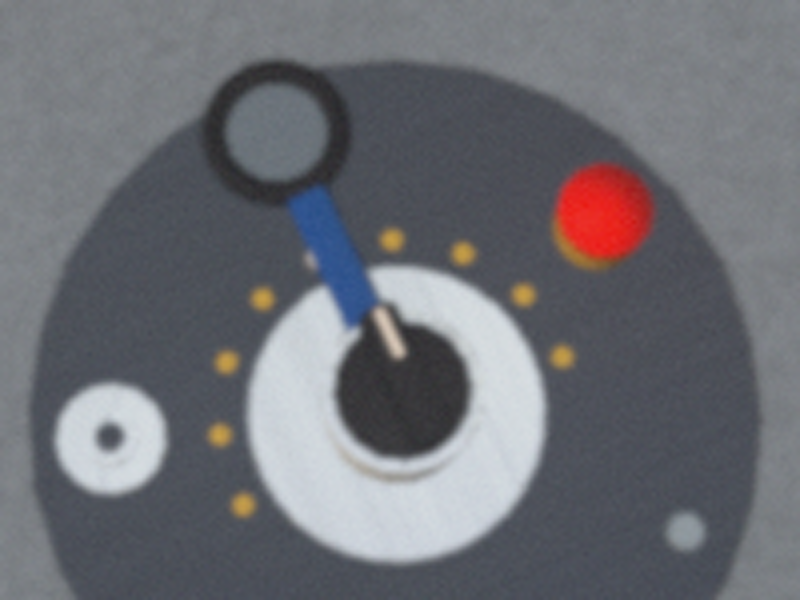

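View pics/sidec.png

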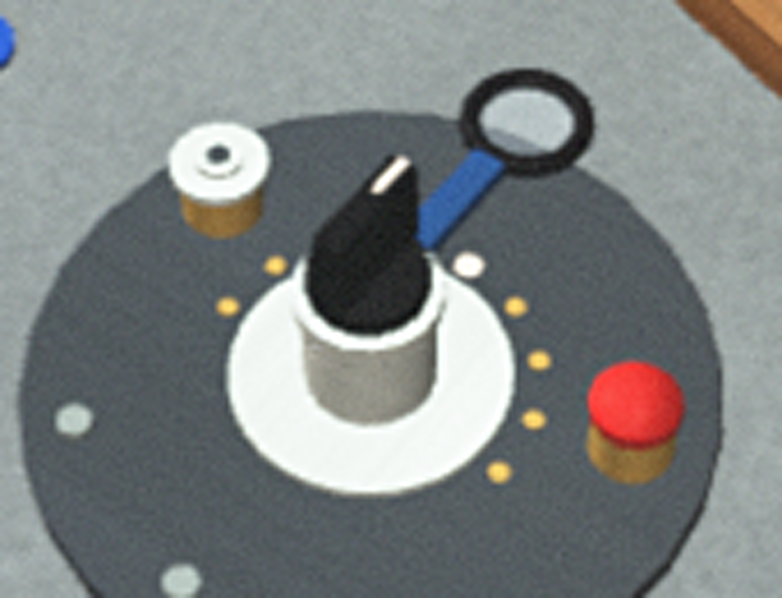

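Run:
```python
from h import *
T=lambda u,v:('top0',240+(u+.5)/4-.5,180+(v+.5)/4-.5); S=lambda u,v:('side0',240+(u+.5)/4.6-.5,200+(v+.5)/4.6-.5)
for n,a,b in [('spindle',(110,437),(218,154)),('loupe',(277,132),(527,122)),('lineout',(378,310),(404,160)),('linein',(400,355),(376,190)),('dot-1',(392,240),(515,306)),('dot-2',(463,253),(539,360)),('dot-3',(524,295),(534,419)),('dot-4',(562,357),(499,472)),('dot3?',(220,435),(276,265)),('dot4',(243,505),(228,306)),]:
    x,e=tri(T(*a),S(*b)); print(n,np.round(x*1000,1),np.round(np.array(e)*1000,1))
from scipy.optimize import least_squares
A=np.radians([-24,-48,-72,-96,24,48,72,96])
top=[(392,240),(463,253),(524,295),(562,357),(262,299),(227,362),(220,435),(243,505)]
P=np.array([onz(*T(*p),.012)[:2] for p in top])
f=lambda q:(q[:2]+.06*np.c_[np.cos(A+q[2]),np.sin(A+q[2])]-P).ravel()
r=least_squares(f,[.6,0,0]);print('top fit',r.x,np.degrees(r.x[2]),abs(r.fun).max())
sd=[(515,306),(539,360),(534,419),(499,472),(276,265),(228,306)]
P=np.array([onz(*S(*p),.012)[:2] for p in sd]);A=A[[0,1,2,3,6,7]]
r=least_squares(f,[.6,0,0]);print('side fit',r.x,np.degrees(r.x[2]),abs(r.fun).max())
```

```text
spindle [565.5 117.1  40.8] [0.2 0.2]
loupe [656.4  51.7  58.1] [0.2 0.2]
lineout [585.5  28.5 109.8] [0. 0.]
linein [571.1  23.7 109.7] [0.1 0.1]
dot-1 [625.6  16.1  10.8] [0.3 0.3]
dot-2 [618.3  -7.6  10.5] [0.3 0.3]
dot-3 [601.3 -26.5  10.8] [0.2 0.2]
dot-4 [578.5 -36.5  10.6] [0.3 0.3]
dot3? [565.7  82.1  11. ] [0.1 0.1]
dot4 [541.4  77.   10.8] [0.1 0.1]
top fit [0.56597803 0.02213774 0.31818216] 18.23049498043778 0.0002513223077907911
side fit [0.56525267 0.0215586  0.31513622] 18.05597523685651 0.00016971842510471458
```

```bash
cat >> h.py <<'E'
from scipy.spatial.transform import Rotation as R
def pose():
    s=arm.state(); q=s['tcp_rot']; return s,np.array(s['ee_pos']),R.from_quat([q[1],q[2],q[3],q[0]])
def goal(p,yaw_y): # tool down, tool y at world angle yaw_y deg
    y=np.array([np.cos(np.radians(yaw_y)),np.sin(np.radians(yaw_y)),0]); z=np.array([0,0,-1.]); x=np.cross(y,z)
    Rg=R.from_matrix(np.c_[x,y,z]); s,p0,R0=pose()
    print('shift mm',np.round(R0.inv().apply(np.array(p)-p0)*1000,2),'rotvec deg',np.round(np.degrees((R0.inv()*Rg).as_rotvec()),2))
E
python3 - <<'E'
from h import *
for n,u,v in [('green base corner',270,120),('green nearest base',187,152),('black box',333,147),('bin base',50,195)]:
    x=onz('side0',u,v,0); print(n,x)
from scipy.optimize import brentq
for (ub,vb,vt) in [(270,120,68),(187,152,105)]:
    x=onz('side0',ub,vb,0); print('h',brentq(lambda h:proj('side0',[x[0],x[1],h])[1]-vt,0,.4))
goal([.5655,.0218,.20],-71.9)
goal([.5655,.0218,.30],-71.9)
E
```

```text
green base corner [0.72480277 0.43552826 0.        ]
green nearest base [0.53300281 0.44950995 0.        ]
black box [0.78264038 0.28391255 0.        ]
bin base [0.26141114 0.49838179 0.        ]
h 0.12922249146266568
h 0.11776653402138143
shift mm [-521.78 -430.52    6.36] rotvec deg [-3.0000e-02  1.1000e-01  1.4134e+02]
shift mm [-521.79 -430.67  -93.64] rotvec deg [-3.0000e-02  1.1000e-01  1.4134e+02]
```

Call:
servo_tool(series="0.2 0 0 -30 0 0 0; 0.2 -10 -8 -40 0 0 3; 0.2 -30 -25 -40 0 0 9; 0.2 -60 -49 -40 0 0 16; 0.2 -90 -74 -40 0 0 23; 0.2 -120 -99 -40 0 0 30; 0.2 -150 -124 -40 0 0 37; 0.2 -180 -149 -40 0 0 44; 0.2 -210 -173 -40 0 0 51; 0.2 -240 -198 -40 0 0 58", grip_force=60)

```text
time_s: 0.98
ee_pos: [0.384, 0.3371, 0.2464]
tcp_rot: [-0.0, 0.635, 0.772, 0.0]
wrist_force: [-0.3, 0.9, 0.4]
width: 0.0515
```

Run:
```python
from h import *
s,p,r=pose(); print(s['time_s'],p,s['joints'],s['wrist_force'],s['width']); goal([.5655,.0218,.2],-71.9)
```

```text
0.9833 [0.38396718 0.33713249 0.24639406] [-9.58444322e-01  3.39687443e-03  1.87085479e-01  1.73622205e+00
 -8.53828170e-04  1.40193159e+00 -5.77330730e-01] [-0.2760909   0.94713973  0.3642022 ] 0.051509321815086995
shift mm [-344.41  117.38   46.31] rotvec deg [-1.000e-02 -1.000e-02  8.301e+01]
```

Call:
servo_tool(series="0.2 -29 10 4 0 0 7; 0.2 -58 20 8 0 0 14; 0.2 -87 30 12 0 0 21; 0.2 -116 39 16 0 0 28; 0.2 -145 49 20 0 0 35; 0.2 -174 59 24 0 0 42; 0.2 -203 69 28 0 0 49; 0.2 -232 79 32 0 0 56; 0.2 -261 89 36 0 0 63; 0.2 -290 99 40 0 0 70")

```text
time_s: 1.82
ee_pos: [0.5384, 0.073, 0.2063]
tcp_rot: [-0.0, 0.963, 0.268, 0.0]
wrist_force: [-0.4, 0.2, -0.2]
width: 0.0517
```

Run:
```python
from h import *
s,p,r=pose(); print(s['time_s'],p,s['joints'],s['wrist_force'],s['width']); goal([.5655,.0218,.19],-71.9)
```

```text
1.8167 [0.53839958 0.07296234 0.20625932] [-0.6484326   0.09285465  0.49814577  1.7350457  -0.04591117  1.3251458
 -1.16884799] [-0.4144084   0.21580899 -0.2429121 ] 0.05172930268457774
shift mm [-3.23 57.81 16.25] rotvec deg [-1.0e-02 -0.0e+00  1.3e+01]
```

Call:
servo_tool(series="0.2 -1 18 5 0 0 5; 0.2 -2 40 11 0 0 10; 0.2 -3 56 16 0 0 13; 0.2 -3 58 16 0 0 13; 0.2 -3 58 16 0 0 13")

```text
time_s: 2.23
ee_pos: [0.5655, 0.0226, 0.1901]
tcp_rot: [0.0, 0.987, 0.16, -0.001]
wrist_force: [0.1, 0.7, -0.9]
width: 0.0509
```

Run:
```python
from h import *
s,p,r=pose(); print(s['time_s'],p,s['joints'],s['wrist_force'],s['width'])
snap('wrist','w1');snap('side','s1'); goal([.5655,.0218,.080],-71.9)
```

```text
2.2333 [0.56551734 0.02264684 0.19008975] [-0.58583323  0.16131372  0.55764929  1.70551056 -0.08807286  1.30100165
 -1.25950072] [ 0.10809397  0.71927329 -0.88192167] 0.050863454872983216
shift mm [ -0.95   3.13 110.61] rotvec deg [-0.06 -0.    0.52]
```

View pics/w1.png

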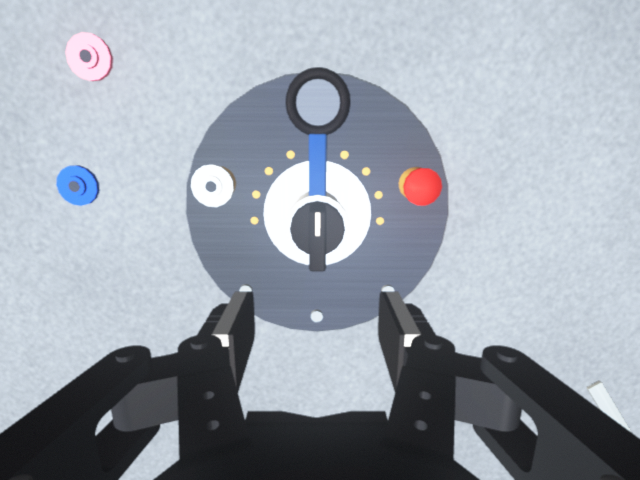

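View pics/s1.png

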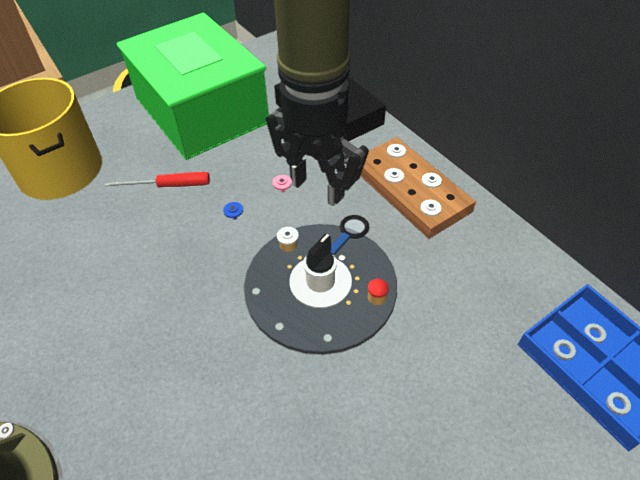

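Run:
```python
from h import *
for i in range(3):
    s,p,r=pose(); print(s['time_s'],p,s['joint_velocities'],s['tcp_rot'])
goal([.5655,.0218,.080],-71.9)
for u,v in [(318,214),(318,234)]: print(onz('w1',u,v,.110))
o,w=ray('w1',318,214);print(o)
print(tri(('w1',211,186),('top0',267.1,288.9)), tri(('w1',318,214),('top0',334.1,257.1)),tri(('w1',318,234),('top0',339.6,268.4)))
```

```text
2.3333 [0.56544112 0.02495815 0.1906119 ] [-0.01167812 -0.00729275 -0.00786661  0.001719    0.00187304 -0.00474482
 -0.00406045] [-5.21447650e-04  9.86829127e-01  1.61765252e-01 -7.47585723e-05]
2.3333 [0.56544112 0.02495815 0.1906119 ] [-0.01167812 -0.00729275 -0.00786661  0.001719    0.00187304 -0.00474482
 -0.00406045] [-5.21447650e-04  9.86829127e-01  1.61765252e-01 -7.47585723e-05]
2.3333 [0.56544112 0.02495815 0.1906119 ] [-0.01167812 -0.00729275 -0.00786661  0.001719    0.00187304 -0.00474482
 -0.00406045] [-5.21447650e-04  9.86829127e-01  1.61765252e-01 -7.47585723e-05]
shift mm [ -0.95   3.13 110.61] rotvec deg [-0.06 -0.    0.52]
[0.58261942 0.0271012  0.11      ]
[0.56924679 0.02262932 0.11      ]
[0.62981721 0.04438537 0.35883639]
(array([0.56481433, 0.11630154, 0.04506751]), [0.0005396908189858037, 0.0005396908189858845]) (array([0.58417321, 0.02833968, 0.11835548]), [0.0006576773504185153, 0.0006576773504185231]) (array([0.57045729, 0.02354394, 0.11509817]), [0.00046874687836774147, 0.00046874687836774174])
```

Call:
servo_tool(series="0.2 0 0 15 0 0 0; 0.2 0 0 35 0 0 0; 0.2 0 0 50 0 0 0; 0.2 0 0 60 0 0 0; 0.2 0 0 60 0 0 0; 0.2 0 0 60 0 0 0; 0.2 0 0 60 0 0 0; 0.2 0 0 60 0 0 0")

```text
time_s: 3.0
ee_pos: [0.5666, 0.0236, 0.1318]
tcp_rot: [-0.0, 0.987, 0.161, 0.001]
wrist_force: [-0.6, 0.0, 0.2]
width: 0.0514
```

Run:
```python
from h import *
s,p,r=pose(); print(s['time_s'],p,s['joint_velocities'])
snap('wrist','w2'); goal([.5655,.0218,.080],-71.9);snap('side','s2');crop('s2',220,100,200,150,4,'s2c')
```

```text
3.0 [0.56660017 0.02363657 0.13183624] [ 0.00191546  0.00058592  0.0041447   0.00261878 -0.0020801  -0.00188634
  0.00058556]
shift mm [-1.59  1.29 51.68] rotvec deg [ 0.   -0.12  0.36]
```

View pics/w2.png

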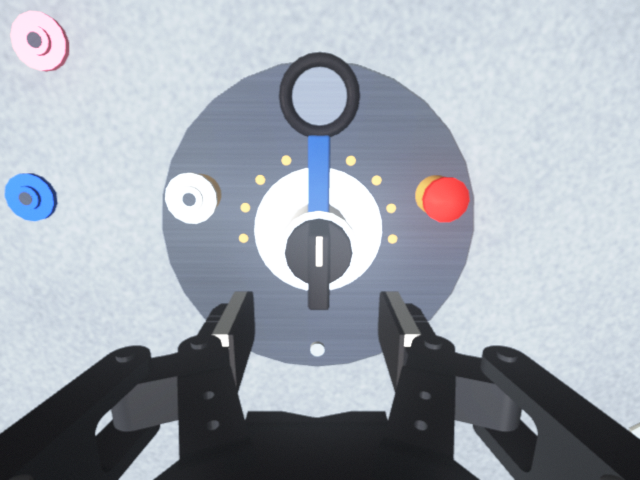

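View pics/s2c.png

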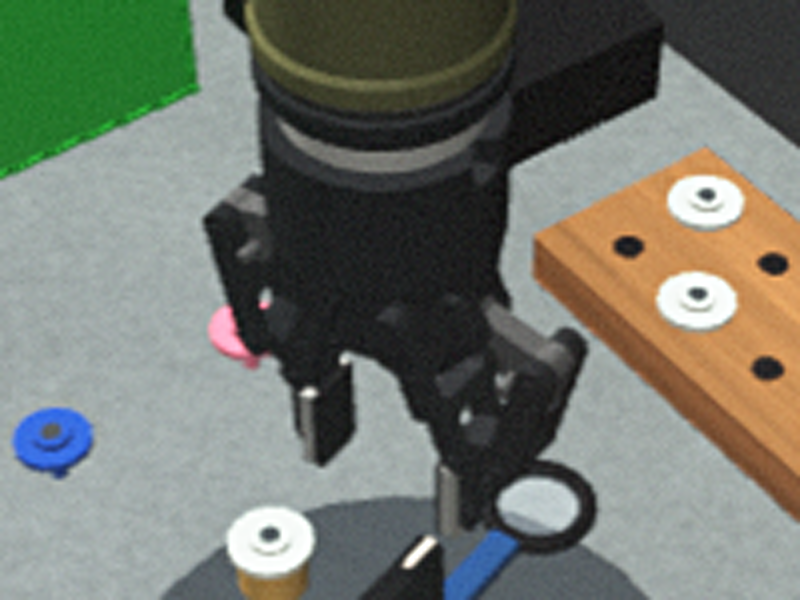

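Call:
servo_tool(series="0.2 -1 1 15 0 0 0; 0.2 -1 1 30 0 0 0; 0.2 -1 1 40 0 0 0; 0.2 -1 1 47 0 0 0; 0.2 -1 1 50 0 0 0; 0.2 -1 1 50 0 0 0; 0.2 -1 1 50 0 0 0; 0.2 -1 1 50 0 0 0")

```text
time_s: 3.77
ee_pos: [0.5658, 0.0221, 0.0813]
tcp_rot: [-0.0, 0.987, 0.16, 0.001]
wrist_force: [0.6, -0.4, -0.7]
width: 0.0514
```

Run:
```python
from h import *
s,p,r=pose(); print(s['time_s'],p,s['joint_velocities'],s['wrist_force'])
snap('wrist','w3'); goal([.5655,.0218,.080],-71.9);snap('side','s3');crop('s3',240,160,170,130,4.6,'s3c')
```

```text
3.7667 [0.56576581 0.02208126 0.081304  ] [ 0.00017971 -0.00203408 -0.00200135 -0.00027442 -0.00095483 -0.00018084
 -0.00017596] [ 0.5545635  -0.40839883 -0.74408117]
shift mm [-0.29  0.19  1.29] rotvec deg [ 0.01 -0.08  0.34]
```

View pics/w3.png

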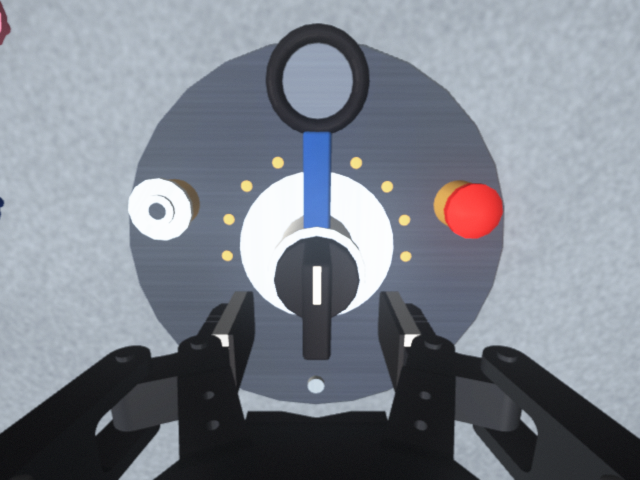

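View pics/s3c.png

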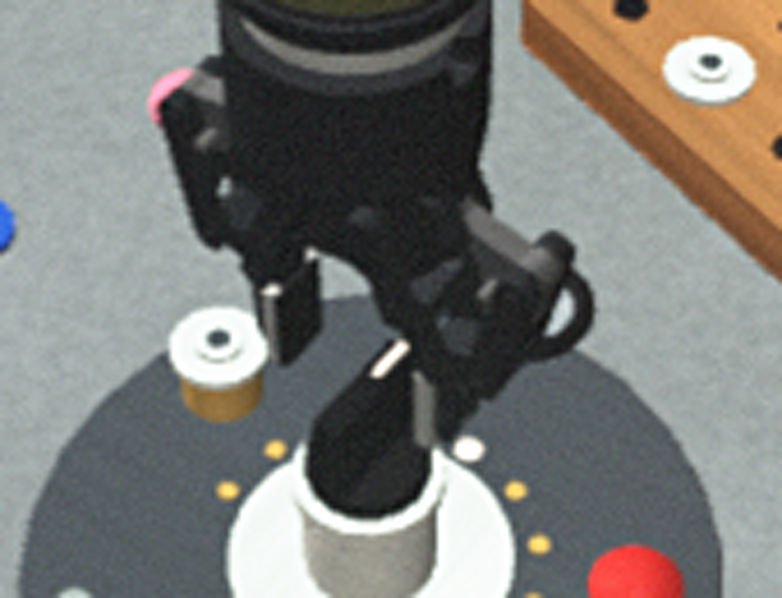

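Call:
servo_tool(series="-0.3 0 0 0 0 0 0; -0.6 0 0 0 0 0 0; -0.8 0 0 0 0 0 0; -1 0 0 0 0 0 0; -1 0 0 0 0 0 0; -1 0 0 0 0 0 0; -1 0 0 0 0 0 0; -1 0 0 0 0 0 0; -1 0 0 0 0 0 0; -1 0 0 0 0 0 0", grip_force=50)

```text
time_s: 4.7
ee_pos: [0.5653, 0.0218, 0.0809]
tcp_rot: [0.0, 0.987, 0.16, 0.0]
wrist_force: [-1.0, -1.2, 5.1]
width: 0.0101
```

Run:
```python
from h import *
s,p,r=pose(); print(s['time_s'],p,s['wrist_force'],s['wrist_torque'],s['width'],s['joints'])
snap('wrist','w4'); goal([.5655,.0218,.080],-71.9);snap('side','s4');crop('s4',240,160,170,130,4.6,'s4c')
```

```text
4.7 [0.56533088 0.02178726 0.08086053] [-1.02365247 -1.16347721  5.07596504] [-0.36424654  0.2221689  -0.03996512] 0.010051663476099135 [-0.56036432  0.26038393  0.54495419  1.83242025 -0.15101625  1.08937233
 -1.20928225]
shift mm [0.17 0.06 0.88] rotvec deg [ 0.01 -0.03  0.33]
```

View pics/w4.png

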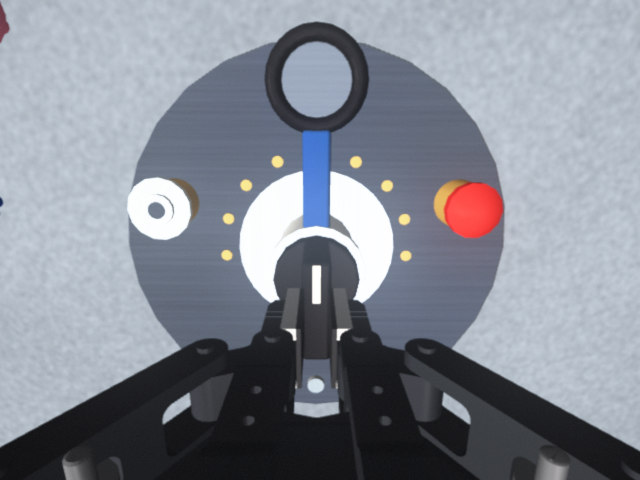

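View pics/s4c.png

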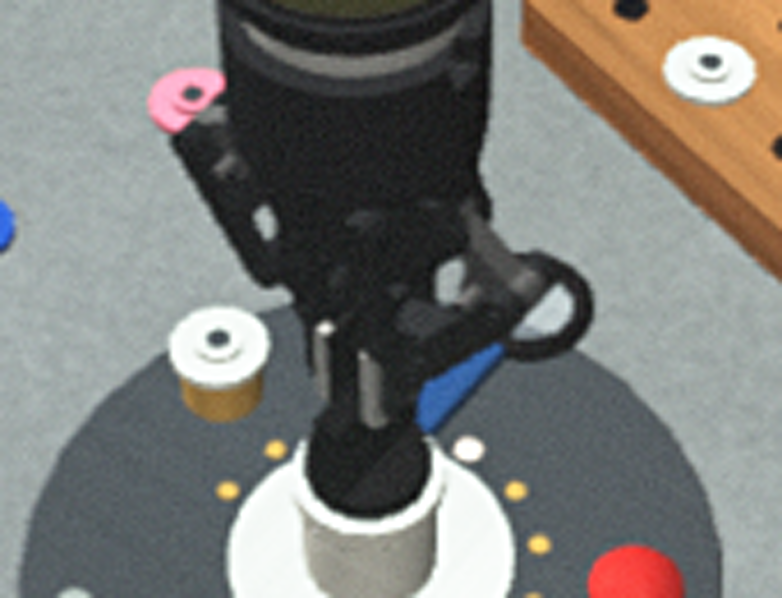

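Call:
servo_tool(series="-1 0 0 0 0 0 -4; -1 0 0 0 0 0 -9; -1 0 0 0 0 0 -14; -1 0 0 0 0 0 -19; -1 0 0 0 0 0 -23; -1 0 0 0 0 0 -24; -1 0 0 0 0 0 -24; -1 0 0 0 0 0 -24; -1 0 0 0 0 0 -24; -1 0 0 0 0 0 -24", grip_force=70)

```text
time_s: 5.63
ee_pos: [0.5654, 0.0217, 0.0809]
tcp_rot: [0.0, 0.932, 0.362, 0.0]
wrist_force: [-0.9, -1.2, 4.9]
width: 0.0091
```

Run:
```python
from h import *
s,p,r=pose(); print(s['time_s'],p,s['joint_velocities'],s['wrist_force'],s['wrist_torque'],s['width'],s['joints'])
y=r.apply([0,1,0]);print('yaw',np.degrees(np.arctan2(y[1],y[0])))
snap('wrist','w5'); goal([.5655,.0218,.080],-71.9+24);
```

```text
5.6333 [0.56535405 0.02172288 0.08092193] [ 0.00212922  0.00024232  0.00106692  0.00147287  0.00096652 -0.00094186
 -0.00093244] [-0.85049282 -1.24211456  4.88218498] [-0.34988511  0.29745553 -0.01322958] 0.0091090779495367 [-0.51115528  0.25431307  0.48731819  1.83071603 -0.13316992  1.08824303
 -0.80546021]
yaw -47.569458142681775
shift mm [0.13 0.05 0.94] rotvec deg [ 0.03 -0.02  0.34]
```

View pics/w5.png

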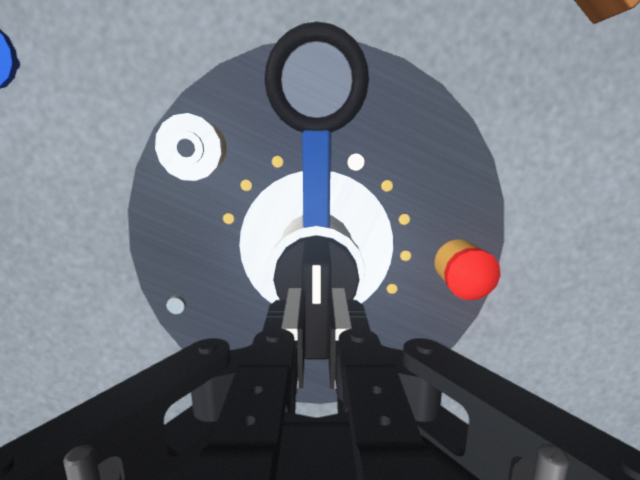

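Call:
servo_tool(series="-1 0 0 0 0 0 0; -1 0 0 0 0 0 -4; -1 0 0 0 0 0 -9; -1 0 0 0 0 0 -14; -1 0 0 0 0 0 -19; -1 0 0 0 0 0 -23; -1 0 0 0 0 0 -24; -1 0 0 0 0 0 -24; -1 0 0 0 0 0 -24; -1 0 0 0 0 0 -24")

```text
time_s: 6.52
ee_pos: [0.5654, 0.0217, 0.0809]
tcp_rot: [0.0, 0.837, 0.548, 0.0]
wrist_force: [-0.2, -2.7, 4.5]
width: 0.0086
```

Run:
```python
from h import *
s,p,r=pose(); print(s['time_s'],p,s['wrist_force'],s['wrist_torque'],s['width'],s['joints'])
y=r.apply([0,1,0]);print('yaw',np.degrees(np.arctan2(y[1],y[0])))
snap('wrist','w6')
```

```text
6.5167 [0.56542935 0.02166035 0.08093724] [-0.24947675 -2.69969359  4.49863563] [-0.38914815  0.19228871 -0.05473337] 0.008565116598062673 [-0.46353343  0.24948818  0.43198527  1.82911551 -0.11675366  1.08715222
 -0.40032045]
yaw -23.568300697638474
```

View pics/w6.png

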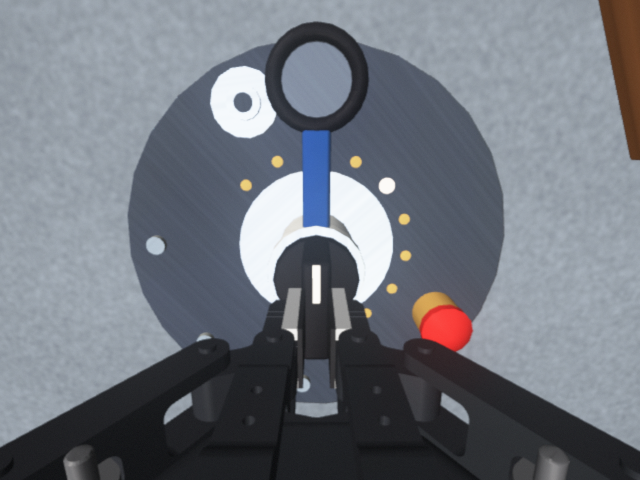

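Call:
servo_tool(series="-1 0 0 0 0 0 0; -1 0 0 0 0 0 -4; -1 0 0 0 0 0 -9; -1 0 0 0 0 0 -14; -1 0 0 0 0 0 -19; -1 0 0 0 0 0 -23; -1 0 0 0 0 0 -24; -1 0 0 0 0 0 -24; -1 0 0 0 0 0 -24; -1 0 0 0 0 0 -24")

```text
time_s: 7.4
ee_pos: [0.5655, 0.0216, 0.0809]
tcp_rot: [0.0, 0.705, 0.709, 0.0]
wrist_force: [-0.1, -2.1, 5.6]
width: 0.009
```

Call:
servo_tool(series="-1 0 0 0 0 0 0; -1 0 0 0 0 0 0; -1 0 0 0 0 0 0; -1 0 0 0 0 0 0; -1 0 0 0 0 0 0; -1 0 0 0 0 0 0")

```text
time_s: 7.9
ee_pos: [0.5655, 0.0217, 0.0809]
tcp_rot: [0.0, 0.705, 0.709, 0.0]
wrist_force: [-0.8, -2.0, 4.6]
width: 0.0096
```

Run:
```python
from h import *
s,p,r=pose(); print(s['time_s'],p,s['joint_velocities'],s['wrist_force'],s['wrist_torque'],s['width'],s['joints'])
y=r.apply([0,1,0]);print('yaw',np.degrees(np.arctan2(y[1],y[0])))
snap('wrist','w7');snap('side','s7');crop('s7',240,160,170,130,4.6,'s7c')
```

```text
7.9 [0.56550773 0.02167167 0.08093221] [-9.64849407e-05 -1.46563174e-03  1.36494299e-03  1.20004715e-03
  5.34465705e-04  1.11870510e-03 -7.54215669e-04] [-0.7924833  -1.95133067  4.61552551] [-0.44550481  0.10506634  0.08286796] 0.009565675329349769 [-0.41751579  0.2457907   0.37871446  1.82745    -0.10146982  1.08639048
  0.00476801]
yaw 0.3801844868902499
```

View pics/w7.png

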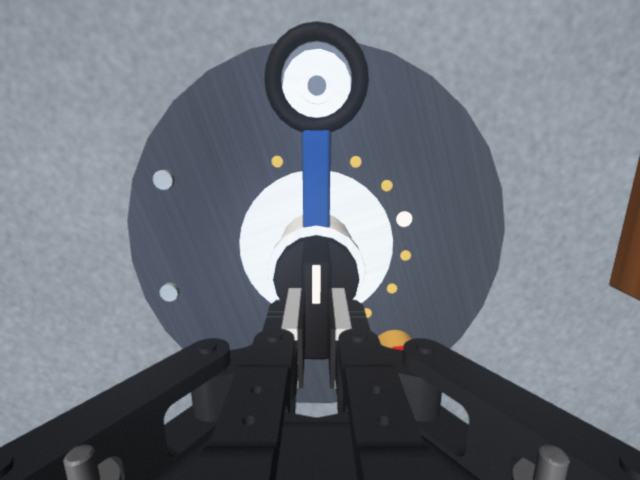

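View pics/s7c.png

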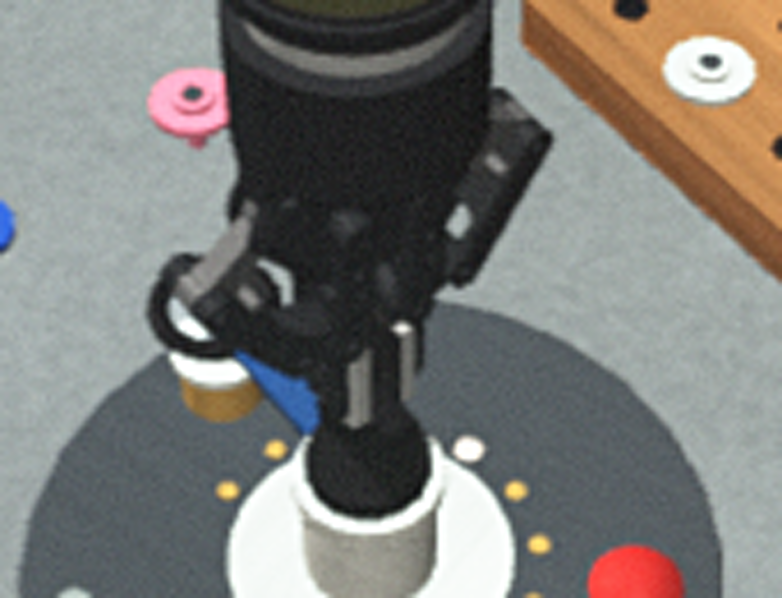

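The wrist picture shows the spindle inside the loupe at about (316, 85), with two brass dots and then the white home mark on its right, so the knob is in the third stop. The side view shows both parts still in their nests.

```bash
python3 -c "
from h import *
close_job()"
```

```text
the job is handed in; nothing more can be done
```

The knob is in the third stop, the loupe stands over the spindle, and the gripper is still holding the bar. The job was handed in at about 8 s of the 32 s allowed.

- **Direction:** The spindle is in the fixture's +y nest, measured 95 mm from the axis at +72°, so I turned the bar counter-clockwise.
- **Turning:** I gripped the bar on its axis and made three turns of 24°, pausing about half a second in each stop. I never turned it back or past the third stop.
- **Last checks:**
  - The tool had turned 72° in all, to within about 0.1°, and the knob was still.
  - The moment about the knob's axis was about 0.08 N m and the wrist force about 5 N.
  - The spindle is centred in the loupe in the wrist picture, and both parts are still in their nests in the side view.
- **Disagreements:**
  - Heights from the fixed cameras came out 1–2 mm below the text. Those from the wrist camera, paired with the top one, came out 3–7 mm above it, so I set the grip height from the text.
  - The gripper read 9–10 mm wide on the 12 mm bar, though the pictures show it firmly held.

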